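# Set the stock tags on the cobbler's heel-block board

### The job

Each of the five bins on the stock board has a hinged tag in front of it. With light pushes of the fingertips, flip the tags so that only the full bins show the round stud (tag leaning back towards its bin) and the nearly empty bins show the two bars (tag leaning towards the robot). Do not flip tags that are already right, do not pinch or press hard on any tag, and leave the loose things on the bench where they stand.

Things in the scene. Friction and masses are not known exactly. Their poses are not given: they have to be found in the camera images.
- board: fixed plywood plate 200 (x) by 470 (y) by 8 mm with a 42 mm high rail carrying five tags and, behind it, five open steel bins 110 (x) by 82 (y) by 45 mm, rims 53 mm above the bench. Origin on the bench under the hinge line, mid-width; x from tags to bins, y along the row, z up. Plate spans x = -45 to 155 mm; bins centred at x = 85, y = -180, -90, 0, 90, 180 mm
- clip_a: dark steel hinge clip of tag a, 64 mm wide, fixed on the board at one of the five places (which one differs from run to run). Origin at the middle of the hinge axis, 65 mm above the bench; x towards the bin behind it (bin centre 85 mm away along x), y along the hinge, z up
- tag_a (a joint): hinge angle of tag a, rad: a wooden plate 50 mm wide, 4 mm thick, free edge 50 mm from the hinge axis. 0: leans towards the robot, 0.5 rad from vertical, back with two raised bars uppermost; 0.5: upright; 1.0: leans towards its bin, 0.5 rad from vertical, front with one round stud uppermost. It swings freely and falls by its weight (about 35 g) to the stop it leans to
- clip_b: dark steel hinge clip of tag b, 64 mm wide, fixed on the board at one of the five places (which one differs from run to run). Origin at the middle of the hinge axis, 65 mm above the bench; x towards the bin behind it (bin centre 85 mm away along x), y along the hinge, z up
- tag_b (a joint): hinge angle of tag b, rad: a wooden plate 50 mm wide, 4 mm thick, free edge 50 mm from the hinge axis. 0: leans towards the robot, 0.5 rad from vertical, back with two raised bars uppermost; 0.5: upright; 1.0: leans towards its bin, 0.5 rad from vertical, front with one round stud uppermost. It swings freely and falls by its weight (about 35 g) to the stop it leans to
- clip_c: dark steel hinge clip of tag c, 64 mm wide, fixed on the board at one of the five places (which one differs from run to run). Origin at the middle of the hinge axis, 65 mm above the bench; x towards the bin behind it (bin centre 85 mm away along x), y along the hinge, z up
- tag_c (a joint): hinge angle of tag c, rad: a wooden plate 50 mm wide, 4 mm thick, free edge 50 mm from the hinge axis. 0: leans towards the robot, 0.5 rad from vertical, back with two raised bars uppermost; 0.5: upright; 1.0: leans towards its bin, 0.5 rad from vertical, front with one round stud uppermost. It swings freely and falls by its weight (about 35 g) to the stop it leans to
- clip_d: dark steel hinge clip of tag d, 64 mm wide, fixed on the board at one of the five places (which one differs from run to run). Origin at the middle of the hinge axis, 65 mm above the bench; x towards the bin behind it (bin centre 85 mm away along x), y along the hinge, z up
- tag_d (a joint): hinge angle of tag d, rad: a wooden plate 50 mm wide, 4 mm thick, free edge 50 mm from the hinge axis. 0: leans towards the robot, 0.5 rad from vertical, back with two raised bars uppermost; 0.5: upright; 1.0: leans towards its bin, 0.5 rad from vertical, front with one round stud uppermost. It swings freely and falls by its weight (about 35 g) to the stop it leans to
- clip_e: dark steel hinge clip of tag e, 64 mm wide, fixed on the board at one of the five places (which one differs from run to run). Origin at the middle of the hinge axis, 65 mm above the bench; x towards the bin behind it (bin centre 85 mm away along x), y along the hinge, z up
- tag_e (a joint): hinge angle of tag e, rad: a wooden plate 50 mm wide, 4 mm thick, free edge 50 mm from the hinge axis. 0: leans towards the robot, 0.5 rad from vertical, back with two raised bars uppermost; 0.5: upright; 1.0: leans towards its bin, 0.5 rad from vertical, front with one round stud uppermost. It swings freely and falls by its weight (about 35 g) to the stop it leans to
- pile_1_top (a point): a full bin's contents: a heap of black rubber heel blocks up to the rim; this point is its top, 59 mm above the bench, over the centre of its bin (which bin differs from run to run)
- pile_2_top (a point): a full bin's contents: a heap of mid-brown wooden heel blocks up to the rim; this point is its top, 59 mm above the bench, over the centre of its bin (which bin differs from run to run)
- pile_3_top (a point): a full bin's contents: a heap of dark wooden heel blocks up to the rim; this point is its top, 59 mm above the bench, over the centre of its bin (which bin differs from run to run)
- pile_4_top (a point): a nearly empty bin's contents: one or two black rubber heel blocks on the bin's floor; this point is 23 mm above the bench, over the centre of its bin (which bin differs from run to run)
- pile_5_top (a point): a nearly empty bin's contents: one or two mid-brown wooden heel blocks on the bin's floor; this point is 23 mm above the bench, over the centre of its bin (which bin differs from run to run)
- spool: red thread spool, 32 mm wide, 38 mm high, standing just in front of the tags; loose, to be left alone; origin at its underside
- wax_tin: aluminium tin, 52 mm wide, 34 mm high, standing in front of the tags; loose, to be left alone; origin at its underside
- glue_bottle: white glue bottle with a blue cap, 68 mm wide, 150 mm high, beyond the +y end of the board; loose, to be left alone; origin at its underside
- cup: brown cup, 72 mm wide, 85 mm high, beyond the -y end of the board; loose, to be left alone; origin at its underside
- hammer: hammer lying in front of the board; loose, to be left alone; origin at its underside
- brush: shoe brush, 150 by 45 by 40 mm, lying in front of the board; loose, to be left alone; origin at its underside
- last: wooden shoe last, about 250 mm long and 85 mm high, lying behind the bins; loose, to be left alone; origin at its underside

How it is judged:
By the outcome, as a careful person would: the job done as asked, in the order asked, and still so for the second after the job is handed in, with the robot touching nothing.
It also fails if it takes over 72 s, if anything falls off the work surface, if the arm or the gripper's body presses on something with over 40 N, if the wrist force passes 120 N, or if a joint passes its speed limit or range.

### The arm

A 6-joint arm with a two-finger parallel gripper is mounted at the origin on the work surface. World frame = base frame: x ahead of the robot, y to its left, z up, the work surface at z = 0. Lengths are in m, angles in rad, forces in N, time in s.
With the tool pointing down it reaches from about 0.3 to 0.85 m from the base axis. Payload 4.2 kg.
Tool frame: the origin (TCP) lies at the centre of the arm's flange, where the gripper is bolted on; the fingertips stand 191 mm ahead of it and the grasp point (between the pads) lies 172 mm ahead of it; x points along the fingers, z is the direction in which the jaws open and shut, and the axes are right-handed (so a half turn about x gives the same grasp; the last joint's range is limited). The gripper opens to 91 mm and grips with 3 to 60 N. Pads are 32 mm wide; open, the fingers measure 118 mm over their backs; the gripper's body (76 mm by 178 mm) begins 60 mm behind the grasp point.
Start: joints at [1.208, 0.32, 1.565, -0, 1.257, -0.02], TCP at [0.193, 0.542, 0.405] pointing down, gripper open.
Joint ranges: [-3.11, 3.11], [-0.84, 2.01], [0.21, 2.61], [-1.34, 4.49], [0.05, 2.63], [-2.56, 2.56]. Speed limits (rad/s): [2.57, 2.57, 3.14, 3.14, 3.14, 3.14].

### API

Orientations are given as a unit quaternion [w, x, y, z].
In Python, from rig import manip gives the robot as it stands. Calls block until the motion is done:
- manip.move_to(position, orientation): joint-space move of the TCP to a pose.
- manip.move_l(position, frame=None, velocity=0.15, f_stop=None): straight line of the TCP; frame=None keeps the orientation; velocity is the mean speed in m/s. With f_stop (N) it stops when the force on the tool has changed by that much, and returns True; else False.
- manip.set_joints(angles): joint-space move.
- manip.open() and manip.grab(force=None): open the fingers fully, or close them until they stop; force is the grip in N (None keeps the last).
- manip.hold(seconds).
- manip.solve_ik(position, orientation): joint angles nearest the present ones, or None.
- manip.observe(): the state.
- manip.get_image(name): name is "side" or "top" or "wrist"; returns the picture (420x560x3 uint8, red, green, blue); there is no depth.
- manip.calibration(name): a dict with "camera_matrix" (3x3 intrinsics, pixels), "position" and "rotation" of the camera in the world; the wrist camera has in their place "tool_from_camera" (4x4, takes a point from camera to tool coordinates, whose origin is the TCP and whose axes are the tool frame's). Camera axes: x right, y down, z forward; pixel columns grow to the right and rows downward; lengths in m; the calibration is good to about 2 mm. A picture is of the moment at which its call begins: read the wrist's pose just before it. calibration takes no time and is no camera call.
A pose or a line that the arm cannot do raises manip.IKError and nothing moves.
- manip.finish_job(): hands the job in, once; it reports no verdict.
The state is a dict: "t": time; "joints": joint angles; "joint_velocities": joint speeds; "tau": joint torques, N m; "tool_pos": TCP position; "orientation": TCP orientation; "force": force on the tool from outside, world axes, zero at the start; "wrist_torque": the same for the moment, N m; "opening": finger opening in m.
Only numpy, scipy, OpenCV 4.12 (cv2) and the standard library are available. Lean on these libraries where they do the work, as an engineer would, in place of code of your own. Each camera call takes 0.05 s, during which the arm holds its last target. There are 200 camera calls.

## Working session

There is one attempt and no reset: what is moved stays moved. The work goes in short steps, each a Python script; the robot and the scene stay as the last script left them, time stands still between calls to the robot, and variables do not carry over. Pictures are saved under pics/ and viewed, about 8 in all and at most 12, crops included, and the job is handed in when it is done.

```bash
mkdir -p pics
python3 - <<'E'
from rig import manip
import cv2,numpy as np
for n in("top","side"):
    im=manip.get_image(n);cv2.imwrite(f"pics/{n}0.png",cv2.cvtColor(im,cv2.COLOR_RGB2BGR))
    c=manip.calibration(n);print(n,{k:np.round(v,3).tolist() for k,v in c.items()})
print(np.round(manip.calibration("wrist")["tool_from_camera"],3).tolist());o=manip.observe();print(o["t"],o["tool_pos"],o["orientation"],o["opening"])
E
```

```text
top {'camera_matrix': [[461.302, 0.0, 278.863], [0.0, 461.302, 207.978], [0.0, 0.0, 1.0]], 'position': [0.418, 0.025, 0.983], 'rotation': [-0.053, 0.714, -0.695, 0.061]}
side {'camera_matrix': [[454.763, 0.0, 273.23], [0.0, 454.763, 212.914], [0.0, 0.0, 1.0]], 'position': [0.351, 0.636, 0.758], 'rotation': [0.054, -0.142, 0.92, -0.361]}
[[0.001, -0.284, 0.959, 0.02], [-0.0, -0.959, -0.284, 0.081], [1.0, 0.0, -0.001, 0.0], [0.0, 0.0, 0.0, 1.0]]
0.1 [0.19321742 0.54141512 0.40401958] [ 0.57750063 -0.40770172  0.57840457  0.40708781] 0.09119378065758824
```

View pics/top0.png

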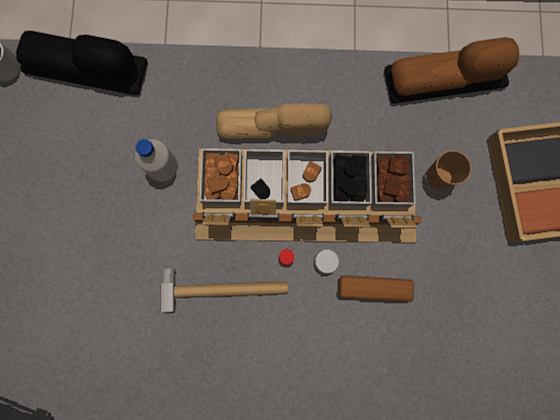

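View pics/side0.png

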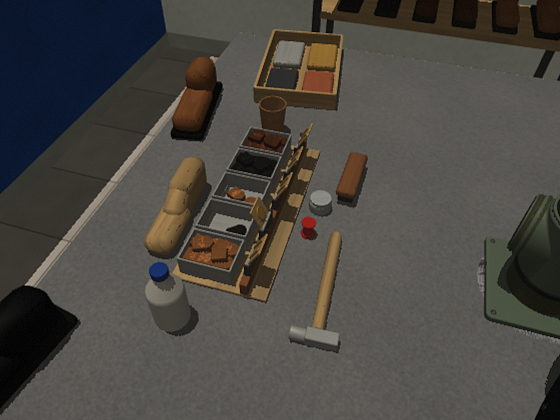

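The bins, left (+y) to right, hold full brown, few black, few brown, full black and full dark. The plate spans about columns 195-416 and rows 150-242 in the top view. I need a closer look at the tags.

Run:
```python
import cv2,numpy as np
t=cv2.imread("pics/top0.png")[140:275,185:425];s=cv2.imread("pics/side0.png")[115:305,170:335]
t=cv2.resize(t,None,fx=3.3,fy=3.3,interpolation=2);cv2.imwrite("pics/tc.png",np.clip(t*1.5,0,255))
s=cv2.resize(s,None,fx=3.1,fy=3.1,interpolation=2);cv2.imwrite("pics/sc.png",np.clip(s*1.5,0,255))
```

```text
[ WARN:0@0.025] global loadsave.cpp:1063 imwrite_ Unsupported depth image for selected encoder is fallbacked to CV_8U.
```

View pics/tc.png

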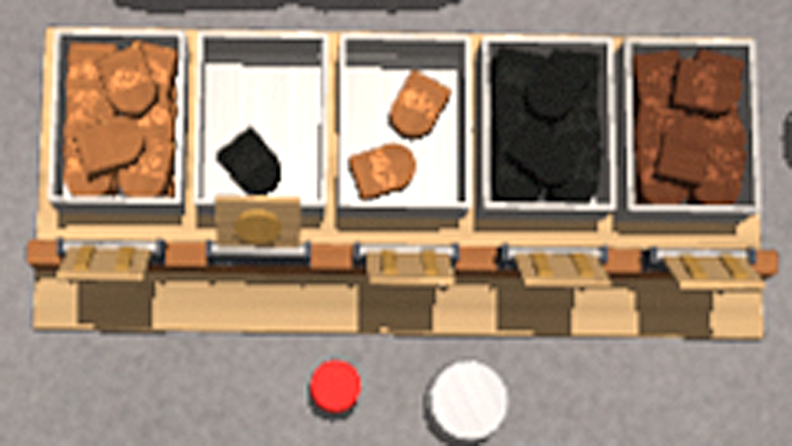

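View pics/sc.png

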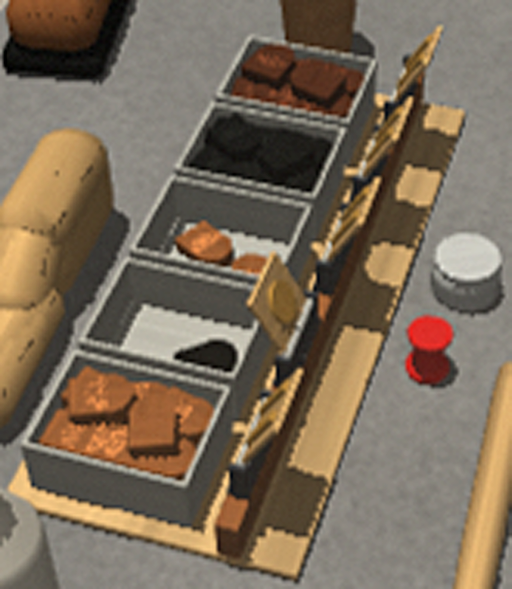

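Confirmed: tags 1, 3, 4 and 5 show bars and tag 2 shows the stud. So I flip 1, 4 and 5 back to their bins, flip 2 towards the robot, and leave tag 3. Next I fit the board pose.

```bash
cat > h.py <<'E'
from rig import manip
import numpy as np, cv2
from scipy.spatial.transform import Rotation as R
def cam(n):
    c=manip.calibration(n);q=np.array(c["rotation"])
    return np.array(c["camera_matrix"]),np.array(c["position"]),(R.from_quat(np.roll(q,-1)).as_matrix() if q.size==4 else q)
def ray(n,uv,z):
    K,p,M=cam(n);d=M@np.linalg.inv(K)@[*uv,1];return p+d*(z-p[2])/d[2]
def rect(w,b,s=1):  # rigid 2D fit board->world
    wc,bc=w.mean(0),b.mean(0);H=(b-bc).T@(w-wc)
    th=np.arctan2(H[0,1]-H[1,0],H[0,0]+H[1,1]);c,s=np.cos(th),np.sin(th);M=np.array([[c,-s],[s,c]])
    return wc-M@bc,th,np.linalg.norm(w-wc-(b-bc)@M.T,axis=1)
E
python3 - <<'E'
from h import *
b=np.array([[-45,235],[-45,-235],[155,-235],[155,235]])/1e3
# top: front-left, front-right, back-right, back-left
px=np.array([[35,330],[762,337],[755,38],[50,28]])/3.3+[185,140]
w=np.array([ray("top",p,.008)[:2] for p in px]);o,th,e=rect(w,b);print("top",w.round(3).tolist(),o.round(4),th,e.round(4))
# side: front-left(+y), front-right, back-left
ps=np.array([[298,578],[465,110],[12,488]])/3.1+[170,115]
w=np.array([ray("side",p,.008)[:2] for p in ps]);o2,t2,e=rect(w,b[[0,1,3]]);print("side",w.round(3).tolist(),o2.round(4),t2,e.round(4))
# top: hinge-clip points (z=.065): tag centres
hp=np.array([[110,247],[259,250],[413,251],[558,254],[703,256]])/3.3+[185,140]
M=R.from_euler('z',th).as_matrix()[:2,:2]
print("hinge in board",((np.array([ray("top",p,.065)[:2] for p in hp])-o)@M).round(4).tolist())
print("start axes",R.from_quat(np.roll(manip.observe()["orientation"],-1)).as_matrix().round(2).tolist())
for k in range(4):
    a=th+k*np.pi/2;zx=np.array([np.cos(a),np.sin(a),0]);x=np.array([0,0,-1.]);A=np.c_[x,np.cross(zx,x),zx]
    q=np.roll(R.from_matrix(A).as_quat(),1)
    for y in(.18,-.18):
        p=o+M@[-.06,y];s=manip.solve_ik([*p,.191+.097],q);print(k,y,None if s is None else np.round(s,2))
E
```

```text
top [[0.503, 0.189], [0.511, -0.277], [0.711, -0.277], [0.703, 0.191]] [ 0.552  -0.0444] 0.015054711531580478 [0.0006 0.0028 0.     0.0023]
side [[0.501, 0.195], [0.509, -0.275], [0.699, 0.187]] [ 0.5487 -0.0431] 0.00984094162681667 [0.0033 0.0044 0.0072]
hinge in board [[0.0005, 0.1816], [-0.0001, 0.091], [0.0006, -0.0029], [-0.0001, -0.0914], [-0.0001, -0.1802]]
start axes [[-0.0, -0.94, 0.34], [-0.0, 0.34, 0.94], [-1.0, 0.0, -0.0]]
0 0.18 [ 0.25  0.32  1.89 -0.    0.93  0.23]
0 -0.18 [-0.45  0.37  1.81 -0.    0.96 -0.46]
1 0.18 [ 0.25  0.32  1.89 -0.    0.93 -1.34]
1 -0.18 [-0.45  0.37  1.81 -0.    0.96 -2.03]
2 0.18 None
2 -0.18 None
3 0.18 [ 0.25  0.32  1.89 -0.    0.93  1.8 ]
3 -0.18 [-0.45  0.37  1.81 -0.    0.96  1.11]
```

```bash
cat >> h.py <<'E'
O,TH=np.array([.5515,-.0442]),.0145
M2=R.from_euler('z',TH).as_matrix()[:2,:2]
zx=np.r_[M2[:,0],0];xd=np.array([0,0,-1.]);Q=np.roll(R.from_matrix(np.c_[xd,np.cross(zx,xd),zx]).as_quat(),1)
def P(x,y,z): return [*(O+M2@[x,y]),z+.191]
def flip(y,d):  # d=+1 push towards bin, -1 towards robot; tip height 97 mm
    manip.move_to(P(-d*.060,y,.16),Q)
    manip.move_l(P(-d*.060,y,.097),velocity=.12)
    s=manip.move_l(P(-d*.003,y,.097),velocity=.06,f_stop=4)
    o=manip.observe();print("flip",y,d,"stopped",s,"F",o["force"].round(2),"t",round(o["t"],1))
    manip.move_l(P(-d*.060,y,.097),velocity=.12);manip.move_l(P(-d*.060,y,.16),velocity=.15)
def snap(n,f,box,k):
    x0,y0,x1,y1=box;im=cv2.cvtColor(manip.get_image(n),cv2.COLOR_RGB2BGR)[y0:y1,x0:x1]
    cv2.imwrite(f"pics/{f}.png",cv2.convertScaleAbs(cv2.resize(im,None,fx=k,fy=k,interpolation=2),alpha=1.5))
E
python3 - <<'E'
from h import *
manip.grab(10);print("opening",manip.observe()["opening"])
flip(.18,1)
snap("side","s1",(170,115,335,305),3.1)
E
```

```text
opening 0.0004758948939447821
flip 0.18 1 stopped False F [ 0.08  0.55 -0.54] t 5.1
```

View pics/s1.png

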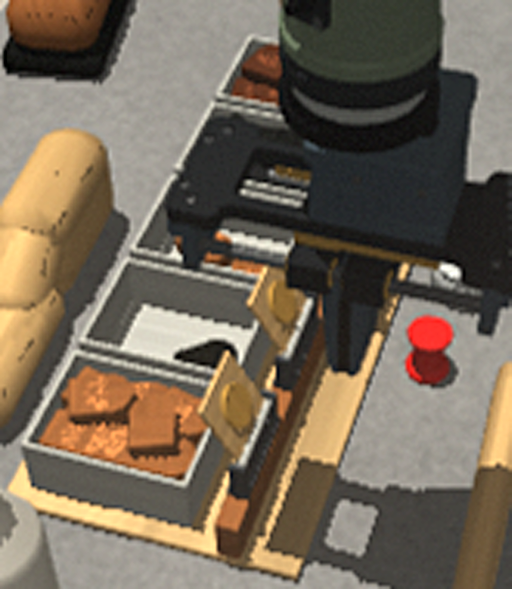

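Tag 1 now shows its stud (crop about 235,405), with only slight force. I'll do the other three now, raising the hand before crossing over the tags.

Run:
```python
from h import *
flip(-.09,1);flip(-.18,1)
manip.move_l(P(-.06,-.18,.2))
manip.move_to(P(.06,.09,.2),Q)
flip(.09,-1)
manip.move_l(P(.06,.09,.2))
manip.move_to(P(-.16,.09,.24),Q)
manip.move_to([.19,.54,.42],manip.observe()["orientation"])
print(manip.observe()["t"])
snap("top","t2",(185,140,425,275),3.3);snap("side","s2",(170,115,335,305),3.1)
```

```text
flip -0.09 1 stopped False F [-0.15  0.88  0.98] t 9.1
flip -0.18 1 stopped False F [-0.21 -0.59  0.18] t 12.6
flip 0.09 -1 stopped False F [-1.01  1.2  -0.4 ] t 17.4
21.7917
```

View pics/t2.png

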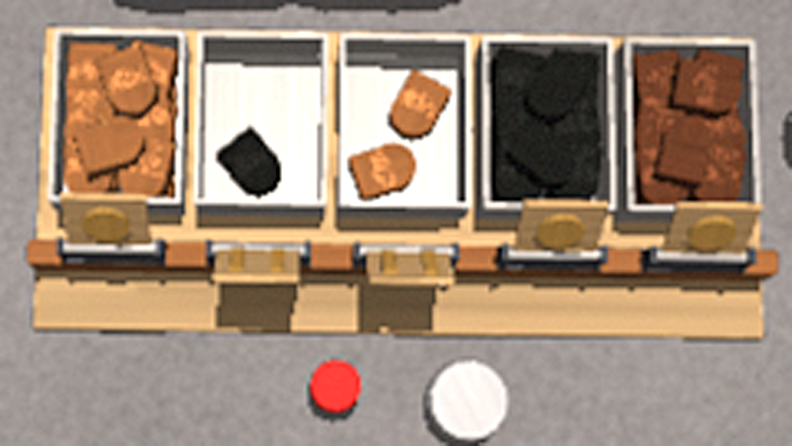

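View pics/s2.png

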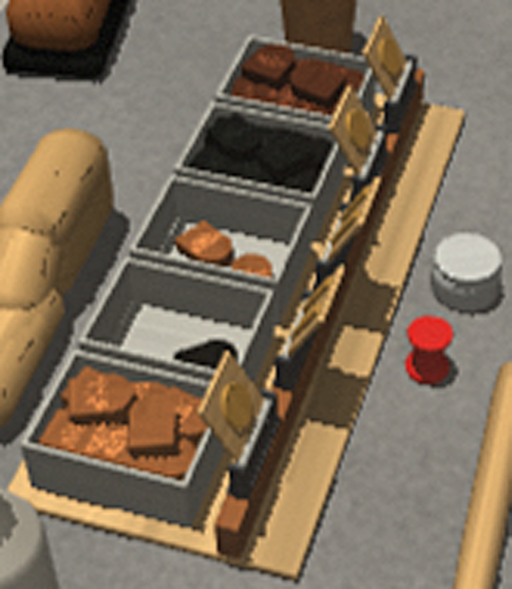

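Studs show on tags 1, 4 and 5 (top crop: 105,225; 560,230; 710,230), and bars on 2 and 3 (257,262; 410,265). The spool and tin have not moved.

```bash
python3 -c "
from rig import manip
manip.finish_job()"
```

```text
the job is handed in; nothing more can be done
```

The tags now match the bins, and I handed the job in at about 22 s of the 72 s allowed.

- **Flipped:** counting from the +y end, I pushed tags 1, 4 and 5 (full brown, black and dark bins) back to show the stud. I pulled tag 2 (nearly empty, black) forward to show the bars.
- **Left alone:** tag 3 (nearly empty, brown) was already right, so I did not touch it.
- **Method:** I used closed fingertips. The 4 N force stop never tripped, and the wrist force read at the end of each push was under 2 N.
- **Last checks:** the final top and side pictures show all five tags correct, the spool and tin where they stood, and the arm clear. The hammer, brush, bottle, cup and last were mostly outside those close-ups; I did not compare them separately, but the planned path stayed clear of them. No check failed. The board positions from the two cameras differed by about 3 mm, within what the pushes needed.

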